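# Lock the stop arm of the hose press and hold its selector at the third click

## Robot

A 6-joint arm with a two-finger parallel gripper is mounted at the origin on the work surface. World frame = base frame: x ahead of the robot, y to its left, z up, the work surface at z = 0. Lengths are in m, angles in rad, forces in N, time in s.
With the tool pointing down it reaches from about 0.35 to 0.775 m from the base axis. Payload 5.5 kg.
Tool frame: the origin (TCP) lies between the finger pads; the fingertips stand 11 mm ahead of it and the grasp point (between the pads) lies 8 mm behind it (tips_ahead is the distance from the TCP to the fingertips, in m); z points along the fingers, y is the line along which they close (so a half turn about z gives the same grasp; the last joint's range is limited). The gripper opens to 85 mm and grips with 20 to 120 N. Pads are 22 mm wide; open, the fingers measure 114 mm over their backs; the gripper's body (76 mm by 85 mm) begins 54 mm behind the grasp point. The pads swing forward as they close: fully open they stand 13 mm farther back than shut.
Start: joints at [-1.467, 0.313, 0.046, 1.304, 0, 1.431], TCP at [0.139, -0.558, 0.242] pointing down, gripper open.
Joint ranges: [-2.76, 2.76], [-0.86, 1.69], [-1.03, 1.26], [-2.2, 2.34], [-1.47, 1.5], [-3.14, 3.14]. Speed limits (rad/s): [2.57, 2.57, 3.14, 3.14, 3.14, 3.14].

## Interface

Orientations are given as a unit quaternion [w, x, y, z].
In Python, from workcell import * gives the robot as it stands. The module is installed in compiled form; this text tells all that it offers.
- The arm moves only by the tool jog_arm, never from a script. Its argument "moves" is a list of rows, each an object with "fingers": the closure, from 0 (fully open) to 1 (shut); "slide": the shift along the tool's x, y, z in mm, a list of three; "angular": the turn, a rotation vector about the tool's x, y, z in degrees, a list of three. A call has 1 to 10 rows; each row is the pose to reach, as a shift and turn from the pose commanded when the call began, along the tool's axes at that moment; what a row does not reach only later rows make up. A row lasts 1/12 s, in which the tool goes at most 41.7 mm and 7.16 degrees, less where a joint would pass 70% of its speed; a pose out of reach is approached as far as the arm can. A call with a gripper value outside its range is refused whole. The fingers move at their own pace and stop on an object; "squeeze" is the grip in N (left out, the last holds). Time passes only in rows, so rows that repeat a pose let the fingers close. It gives the time, the measured TCP pose, the force, the opening and the grip force at its end, in the units of the state.
- get_state(): the state, without advancing time (a new reading comes with each control period).
- read_camera(name): name is "scene" or "top" or "wrist"; returns a dict with "color" (384x512x3 uint8, red, green, blue), "fovy" (degrees; the focal length in pixels is half the picture's height over the tangent of half this angle, whatever the lens; pixels are square), "cx", "cy" (the principal point, pixels), "D" ([k1, k2, p1, p2, k3] as OpenCV has them; the pictures are not rectified), "world_from_camera" (4x4, takes a point from camera to world coordinates); the wrist camera has in their place "tool_from_camera" (4x4, takes a point from camera to tool coordinates, whose origin is the TCP and whose axes are the flange's). Camera axes: x right, y down, z forward; pixel columns grow to the right and rows downward; lengths in m; the calibration is good to about 2 mm. A picture is of the moment at which its call begins: read the wrist's pose just before it. There is no depth.
- hand_in(): hands the job in; it is judged then, once.
Trained networks look in a picture, given as the dict that the camera call returned (one of the last four; its "shot" number tells which), for a name from the list of things; names that differ only in an ending like _2 or _b are one class to them, and where a whole thing is asked for, a point or a joint stands for the part that bears it (a point fixed in the world has none). Each returns a list of dicts, best first, with "p" (0 to 1); they miss things now and then, are a little off and sometimes report something else, mostly with a low value. They report only what shows in the picture. A call takes as long as a camera call. They do not tell look-alikes from the thing itself.
- look_for(target, picture): "point" ([column, row] in pixels, amid what is visible of it).
- tip_of(target, picture): "point" ([column, row] in pixels: a listed point, or the origin of a listed thing).
The state is a dict: "clock": time; "joint_pos": joint angles; "qvel": joint speeds; "tau": joint torques, N m; "tcp_pos": TCP position; "orientation": TCP orientation; "wrist_force": force on the tool from outside, world axes, zero at the start; "ft_torque": the same for the moment, N m; "finger_gap": finger opening in m; "grip_force": force on a finger pad.
Only numpy, scipy, OpenCV 4.12 (cv2) and the standard library are available. Lean on these libraries where they do the work, as an engineer would, in place of code of your own. Each camera call takes 0.05 s, during which the arm holds its last target. There are 200 camera calls.

## Task

Take the red-headed lock pin from the rack and push it fully home, down through the clevis and the yellow swing arm of the stop unit, and let go of it. Then turn the black selector knob clockwise, counting clicks, to its third stop (the red mark) without going on past it, and keep hold of it there against its return spring: the program finishes while still holding the knob. Do not turn the knob before the pin is in, and leave the other pins and the things lying about where they are.

Things in the scene. Friction and masses are not known exactly. Their poses are not given: they have to be found in the camera images.
- pin_red: The lock pin to use, loose, upright, about 80 g, hanging by its collar in one of the rack's holes. Steel shaft 12 mm wide, 45 mm long, foot tapered to 7 mm over 5 mm; then a steel collar 26 mm wide, 3 mm thick; then a red round grip 20 mm wide, 29 mm high (whole head 32 mm). Origin: on the axis at the collar's underside; z up to the head.
- pin_blue: Another pin, blue head, same head but shaft 34 mm: stays in the rack. Origin at the underside of the collar.
- pin_black: Another pin, black head, same head but shaft 24 mm: stays in the rack. Origin at the underside of the collar.
- rack: Fixed grey pin rack, a block 190 mm (x) by 60 mm (y) by 55 mm high with three vertical through holes 14.5 mm wide in a row along its x, 60 mm apart. Origin: centre of its underside. The pins' colours change places. Grip a head with the fingers closing along the rack's y, clear of the neighbours.
- unit: Fixed stop unit: grey base plate 130 (x) by 280 (y) by 12 mm, origin at the centre of its underside. At y = +90 mm a dark steel clevis, 50 mm square, top at 60 mm, holds the tongue of the yellow swing arm. At y = -90 mm the blue selector housing, 88 mm wide, top at 30 mm, carries the knob. Arm and pivot between them are below 55 mm.
- clevis_hole (a point): Centre of the hole's mouth in the clevis' upper face, 60 mm above the bench. The vertical hole, 14.5 mm wide with a 1.5 mm chamfer, goes through upper lug (10 mm), the arm's tongue (12 mm) and lower lug (24 mm) to the base plate, 48 mm below the mouth: the pin goes in until its collar lies on the upper face.
- swing (a joint): Angle of the yellow swing arm about its upright pivot, which stands 85 mm from the hole; 0 when its hole is in line with the clevis. It has a play of 0.012 rad either way (1 mm at the hole), moves easily, and the pin's tapered foot centres it.
- selector_axis (a point): Point on the knob's upright axis, 72 mm above the bench, a good height to grip. Axes are the unit's (they do not turn with the knob). The knob: an aluminium drum 62 mm wide, top at 50 mm, with a black upright bar grip 50 mm long, 14 mm thick, from 50 to 92 mm above the bench, centred on the axis, along the unit's x at joint value 0.
- selector (a joint): Knob angle, rad: 0 at its start (white line on the bar towards the unit's -x, at the first mark), growing clockwise seen from above, hard end at 1.815. Clicks every 20 degrees: 0.349, 0.698, third 1.047 (red mark), fourth 1.396. A return spring (0.075 N m at 0, 0.106 at the third) beats the clicks (ripple 0.045 N m): let go, it runs back to 0.
- spanner: Steel ring spanner, 180 mm, lying loose on the bench. Leave alone. Origin: centre of its underside.
- fitting_brass: Brass hose fitting standing loose, 32 mm wide, 50 mm high. Leave alone. Origin: centre of its underside.
- fitting_steel: Steel hose fitting standing loose, 32 mm wide, 50 mm high. Leave alone. Origin: centre of its underside.
- oil_can: Green can, 60 mm wide, 150 mm high, loose. Leave alone. Origin: centre of its underside.
- die_ring: Dark steel die ring lying flat, 90 mm wide, 30 mm high, loose. Leave alone. Origin: centre of its underside.
Not all that is in view belongs to the job. What is shaped like the pin_red but green is not meant.

How it is judged:
On the way, in this order (a step that is already met when the one before it is completed fails the run):
1. the red pin is fully home through clevis and arm, and released, with the knob still at its start (z of pin_red in the frame of clevis_hole between -0.004 and 0.003 m and horizontal distance between pin_red and clevis_hole below 0.004 m and angle between pin_red's own z axis and vertical below 0.1 rad and contact force between each of the fingers, the arm and pin_red below 0.1 N and value of joint selector below 0.15 rad), for 0.2 s.
2. the knob is held at its third stop (value of joint selector between 0.927 and 1.167 rad and velocity of joint selector between -0.1 and 0.1 rad/s and contact force between the fingers and selector above 2 N), for 0.3 s.
At the end, for the whole second after the job is handed in: Red pin: collar within 3 mm of the clevis top, within 4 mm of the hole's axis, upright within 6 degrees, at rest, untouched. Selector: within 0.12 rad of its third stop (1.047 rad), still (below 0.1 rad/s), held by the fingers with more than 2 N (all of step 2 and z of pin_red in the frame of clevis_hole between -0.004 and 0.003 m and horizontal distance between pin_red and clevis_hole below 0.004 m and angle between pin_red's own z axis and vertical below 0.1 rad and contact force between each of the fingers, the arm and pin_red below 0.1 N and linear speed of pin_red below 0.05 m/s); the arm keeps its last pose, push and grip.
It fails at once if the knob is turned past the third stop (above 1.25 rad, on the way to the fourth) (value of joint selector above 1.25 rad).
It fails at once if the knob is turned by more than 0.25 rad while the red pin is not fully home (value of joint selector above 0.25 rad and (z of pin_red in the frame of clevis_hole above 0.004 m or horizontal distance between pin_red and clevis_hole above 0.005 m)).
It fails at once if a bystander is moved by more than 30 mm (distance of any of spanner, fitting_brass, fitting_steel, oil_can, die_ring, pin_blue, pin_black from where it was at the start of the episode above 0.03 m).
It also fails if it takes over 58 s, if anything falls off the work surface, if the arm or the gripper's body presses on something with over 40 N, if the wrist force passes 120 N, or if a joint passes its speed limit or range.

## Working session

There is one attempt and no reset: what is moved stays moved. The work goes in short steps, Python scripts to look and compute and a tool call to move; the robot and the scene stay as the last step left them, time stands still between calls to the robot, and variables do not carry over. Pictures are saved under pics/ and viewed, at most 12 in all, crops included, and the job is handed in when it is done.

Besides the shell and the picture viewer there is one more tool, called after "Call:" in YAML: its name, and indented under it one key for each argument. jog_arm: Moves the arm, as the interface text tells. Its arguments: {"type":"object","properties":{"moves":{"type":"array","items":{"type":"object","properties":{"fingers":{"type":"number"},"slide":{"type":"array","items":{"type":"number"}},"angular":{"type":"array","items":{"type":"number"}}}}},"squeeze":{"type":"number"}},"required":["moves"]}

```bash
mkdir -p pics; cat > h.py <<'E'
from workcell import *
import numpy as np, cv2
from scipy.spatial.transform import Rotation as R
def rot(s): q=s["orientation"]; return R.from_quat([q[1],q[2],q[3],q[0]])
def K(c):
    f=c["color"].shape[0]/2/np.tan(np.radians(c["fovy"])/2)
    return np.array([[f,0,c["cx"]],[0,f,c["cy"]],[0,0,1.]])
def shot(n):
    s=get_state(); c=read_camera(n)
    if n=="wrist":
        T=np.eye(4);T[:3,:3]=rot(s).as_matrix();T[:3,3]=s["tcp_pos"]
        c["W"]=T@np.array(c["tool_from_camera"])
    else: c["W"]=np.array(c["world_from_camera"])
    return c
def ray(c,p):
    u=cv2.undistortPoints(np.array([[p]],float),K(c),np.array(c["D"],float))[0,0]
    d=c["W"][:3,:3]@[u[0],u[1],1]; return c["W"][:3,3],d/np.linalg.norm(d)
def onz(c,p,z):
    o,d=ray(c,p); return o+d*(z-o[2])/d[2]
def tri(l):
    A=np.zeros((3,3));b=np.zeros(3)
    for c,p in l:
        o,d=ray(c,p);M=np.eye(3)-np.outer(d,d);A+=M;b+=M@o
    return np.linalg.solve(A,b)
def proj(c,P):
    Wi=np.linalg.inv(c["W"]); q=cv2.projectPoints(np.array(P,float).reshape(-1,3),cv2.Rodrigues(Wi[:3,:3])[0],Wi[:3,3],K(c),np.array(c["D"],float))[0]
    return q.reshape(-1,2)
def save(c,n,box=None,s=1):
    im=c["color"][...,::-1]
    if box: im=im[box[1]:box[3],box[0]:box[2]]
    cv2.imwrite("pics/"+n,cv2.resize(im,None,fx=s,fy=s,interpolation=cv2.INTER_CUBIC))
E
python3 - <<'E'
from h import *
a=shot("scene");b=shot("top")
im=np.vstack([a["color"],b["color"]])[...,::-1]
im=np.hstack([a["color"],b["color"]])[...,::-1]
cv2.imwrite("pics/a.png",cv2.resize(a["color"][...,::-1],None,fx=1.5,fy=1.5))
cv2.imwrite("pics/b.png",cv2.resize(b["color"][...,::-1],None,fx=1.5,fy=1.5))
for n in ["pin_red","pin_blue","pin_black","rack","unit","clevis_hole","selector_axis","oil_can","die_ring","fitting_brass","fitting_steel","spanner"]:
    for c,k in((a,"scene"),(b,"top")):
        print(n,k,[(np.round(r["point"]).tolist(),round(r["p"],2)) for r in tip_of(n,c)[:3]])
print(a["W"].round(3).tolist(),b["W"].round(3).tolist())
print(get_state())
E
```

```text
pin_red scene [([332.0, 155.0], 0.56), ([307.0, 173.0], 0.43)]
pin_red top [([155.0, 222.0], 0.65), ([110.0, 256.0], 0.46)]
pin_blue scene [([301.0, 159.0], 0.65)]
pin_blue top [([162.0, 249.0], 0.73)]
pin_black scene [([318.0, 184.0], 0.66)]
pin_black top [([157.0, 196.0], 0.62)]
rack scene [([310.0, 182.0], 0.63)]
rack top [([162.0, 221.0], 0.77)]
unit scene [([169.0, 194.0], 0.6), ([131.0, 185.0], 0.21)]
unit top [([354.0, 238.0], 0.63)]
clevis_hole scene [([194.0, 173.0], 0.65), ([276.0, 189.0], 0.29)]
clevis_hole top [([323.0, 249.0], 0.79)]
selector_axis scene [([132.0, 187.0], 0.76), ([334.0, 228.0], 0.24), ([273.0, 186.0], 0.17)]
selector_axis top [([416.0, 231.0], 0.81)]
oil_can scene [([332.0, 232.0], 0.88), ([196.0, 172.0], 0.39), ([172.0, 198.0], 0.25)]
oil_can top [([156.0, 144.0], 0.62)]
die_ring scene [([173.0, 256.0], 0.64)]
die_ring top [([354.0, 137.0], 0.62)]
fitting_brass scene [([278.0, 244.0], 0.74)]
fitting_brass top []
fitting_steel scene [([234.0, 245.0], 0.5)]
fitting_steel top [([212.0, 226.0], 0.62), ([286.0, 145.0], 0.5)]
spanner scene [([272.0, 185.0], 0
[... 303 characters left out ...]
'clock': 1.3, 'joint_pos': array([-1.46662742e+00,  3.13209224e-01,  4.60708339e-02,  1.30366923e+00,
        1.17791557e-05,  1.43119381e+00]), 'qvel': array([-0.00108487, -0.00153581,  0.00175089, -0.00224454,  0.0025352 ,
       -0.00142885]), 'tau': array([ 1.28281972e-03, -4.80465245e+01,  2.98813444e+01,  4.70297291e-04,
       -3.14793397e-05, -1.70939551e-06]), 'tcp_pos': array([ 0.1387767 , -0.55799854,  0.24230598]), 'orientation': array([-5.54341379e-06,  9.92581128e-01,  1.21584145e-01,  5.98872414e-06]), 'wrist_force': array([ 0.18041506, -0.80559178,  0.58402824]), 'ft_torque': array([-0.00162222,  0.00387639,  0.00890582]), 'grip_force': 0.0, 'finger_gap': 0.08543119918035692}
```

View pics/a.png

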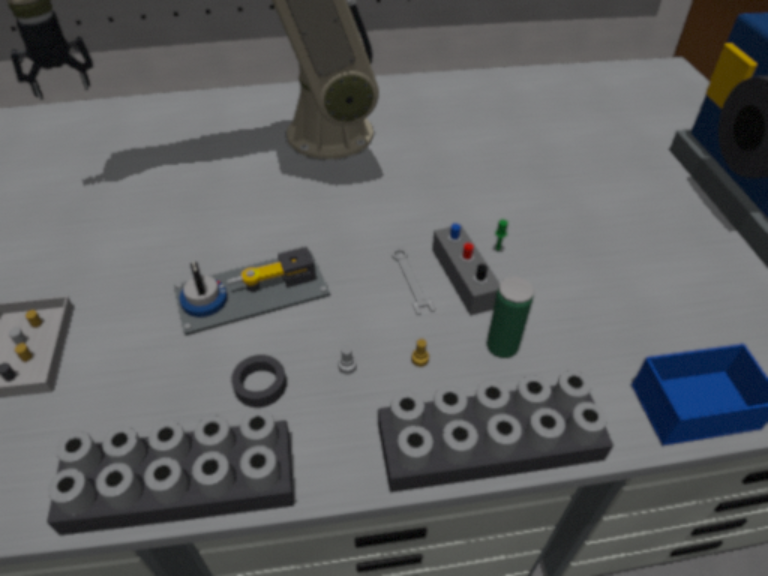

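View pics/b.png

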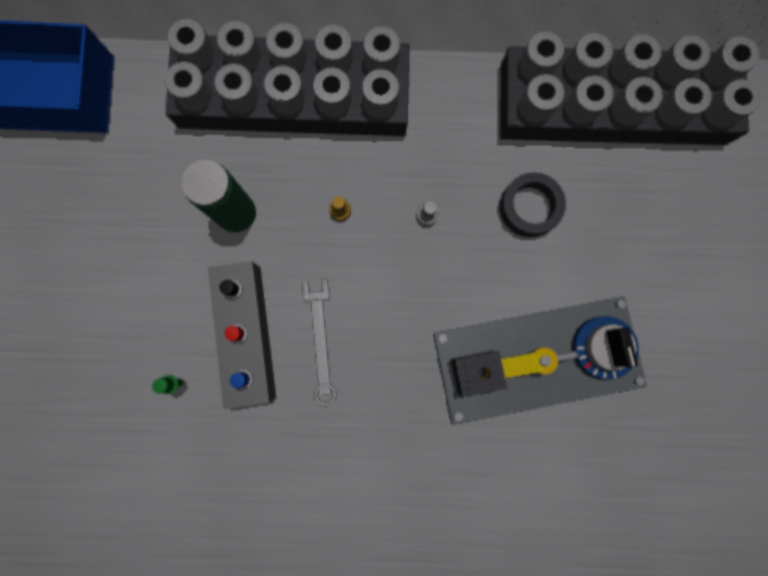

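The pictures show the red-headed pin in the middle hole of the rack: scene (312,167), top (155,222). Things it could be taken for:
- Green look-alike: scene (335,152), top (110,256).
- Blue pin: top (160,253).
- Black pin: top (153,192).

I choose the red one in the rack. The clevis hole is at top (323,249) and the knob at top (413,231).

```bash
python3 - <<'E'
from h import *
a=shot("scene");b=shot("top")
for n,i in [("pin_red",1),("pin_blue",0),("pin_black",0),("rack",0),("unit",0),("clevis_hole",0),("selector_axis",0)]:
    P=tip_of(n,a);Q=tip_of(n,b)
    p=P[min(i,len(P)-1)]["point"];q=Q[0]["point"]
    z={"clevis_hole":.06,"selector_axis":.072,"rack":0,"unit":0}.get(n,.055)
    print(n,tri([(a,p),(b,q)]).round(4),onz(a,p,z).round(4),onz(b,q,z).round(4))
print(tip_of("pin_red",a))
save(b,"c.png",(90,160,210,300),4)
E
```

```text
pin_red [0.6609 0.001  0.0606] [ 0.7913 -0.1913  0.055 ] [0.562  0.2119 0.055 ]
pin_blue [0.5026 0.1954 0.0535] [0.5045 0.1924 0.055 ] [0.5029 0.1974 0.055 ]
pin_black [0.6149 0.217  0.0503] [0.6189 0.2191 0.055 ] [0.6139 0.212  0.055 ]
rack [0.7134 0.1084 0.1676] [0.5596 0.2083 0.    ] [0.7464 0.0797 0.    ]
unit [ 0.5292 -0.2038 -0.0133] [ 0.5414 -0.2035  0.    ] [ 0.5297 -0.1985  0.    ]
clevis_hole [0.5975 0.0295 0.206 ] [ 0.5135 -0.1117  0.06  ] [0.5679 0.2147 0.06  ]
selector_axis [ 0.5577 -0.2958  0.0801] [ 0.5504 -0.2961  0.072 ] [ 0.5576 -0.3016  0.072 ]
[{'point': [333.6, 158.2], 'p': 0.55}, {'point': [172.0, 255.2], 'p': 0.49}, {'point': [307.8, 172.7], 'p': 0.46}]
```

View pics/c.png

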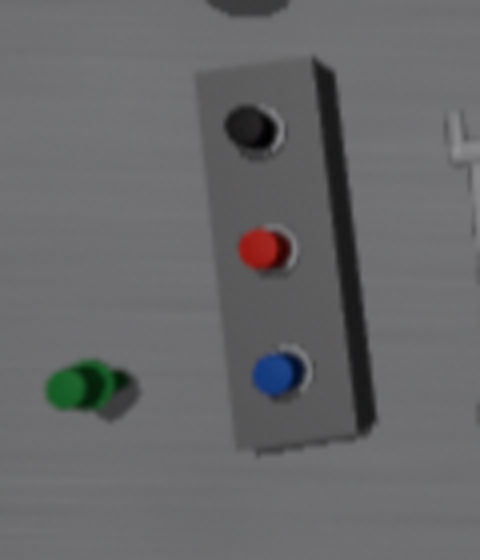

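The crop confirms the red round head in the middle hole at crop (265,250). The green look-alike stands outside the rack at crop (75,385).

```bash
cat >> h.py <<'E'
def go(P,yaw=None):
    """slide (mm, tool axes) and turn about tool z (deg) to tool-down pose with tool x at world yaw (deg)"""
    s=get_state(); r=rot(s)
    d=r.inv().apply(np.array(P)-s["tcp_pos"])*1000
    out=[d.round(1).tolist()]
    if yaw is not None:
        c,n=np.cos(np.radians(yaw)),np.sin(np.radians(yaw))
        t=R.from_matrix(np.array([[c,n,0],[n,-c,0],[0,0,-1.]]))
        out.append(np.degrees((r.inv()*t).as_rotvec()).round(2).tolist())
    print("go",out,"from",np.round(s["tcp_pos"],4),"clock",round(s["clock"],2))
E
python3 - <<'E'
from h import *
c=shot("wrist"); print(np.array(c["tool_from_camera"]).round(3), c["fovy"])
go([.53,.18,.25],8)
E
```

```text
[[-0.    -0.957 -0.291  0.074]
 [ 1.     0.    -0.001 -0.001]
 [ 0.001 -0.291  0.957 -0.132]
 [ 0.     0.     0.     1.   ]] 71.7379970671004
go [[557.8, -621.8, -7.8], [0.01, -0.0, 5.97]] from [ 0.1388 -0.5581  0.2423] clock 2.2
```

Call:
jog_arm:
  moves:
    - {"slide": [558, -622, -8], "angular": [0, 0, 6]}
    - {"slide": [558, -622, -8], "angular": [0, 0, 6]}
    - {"slide": [558, -622, -8], "angular": [0, 0, 6]}
    - {"slide": [558, -622, -8], "angular": [0, 0, 6]}
    - {"slide": [558, -622, -8], "angular": [0, 0, 6]}
    - {"slide": [558, -622, -8], "angular": [0, 0, 6]}
    - {"slide": [558, -622, -8], "angular": [0, 0, 6]}
    - {"slide": [558, -622, -8], "angular": [0, 0, 6]}
    - {"slide": [558, -622, -8], "angular": [0, 0, 6]}
    - {"slide": [558, -622, -8], "angular": [0, 0, 6]}

```text
schema error: expected keys fingers, slide, angular
```

```bash
python3 - <<'E'
from h import *
c=shot("wrist")
for n in ("unit","clevis_hole","selector_axis"):
    print(n,[(onz(c,r["point"],{"clevis_hole":.06,"selector_axis":.072}.get(n,0)).round(4),r["p"]) for r in tip_of(n,c)[:2]])
go([.53,.18,.25],8)
save(c,"d.png",None,1)
E
```

```text
unit []
clevis_hole []
selector_axis []
go [[557.8, -621.8, -7.7], [0.0, -0.0, 5.97]] from [ 0.1388 -0.558   0.2423] clock 2.4
```

```bash
python3 - <<'E'
from h import *
go([.52,-.20,.28],12)
E
```

```text
go [[456.3, -255.4, -37.7], [0.0, -0.0, 1.97]] from [ 0.1388 -0.558   0.2423] clock 2.4
```

Call:
jog_arm:
  moves:
    - {"fingers": 0, "slide": [456, -255, -38], "angular": [0, 0, 2]}
    - {"fingers": 0, "slide": [456, -255, -38], "angular": [0, 0, 2]}
    - {"fingers": 0, "slide": [456, -255, -38], "angular": [0, 0, 2]}
    - {"fingers": 0, "slide": [456, -255, -38], "angular": [0, 0, 2]}
    - {"fingers": 0, "slide": [456, -255, -38], "angular": [0, 0, 2]}
    - {"fingers": 0, "slide": [456, -255, -38], "angular": [0, 0, 2]}
    - {"fingers": 0, "slide": [456, -255, -38], "angular": [0, 0, 2]}
    - {"fingers": 0, "slide": [456, -255, -38], "angular": [0, 0, 2]}
    - {"fingers": 0, "slide": [456, -255, -38], "angular": [0, 0, 2]}
    - {"fingers": 0, "slide": [456, -255, -38], "angular": [0, 0, 2]}

```text
clock: 3.23
tcp_pos: [0.443, -0.272, 0.273]
orientation: [0.0, 0.995, 0.104, 0.0]
wrist_force: [-0.3, -1.0, -0.4]
finger_gap: 0.0854
grip_force: 0.0
```

```bash
python3 - <<'E'
from h import *
go([.52,-.20,.28],12)
E
```

```text
go [[90.2, -54.4, -7.0], [0.04, -0.03, -0.04]] from [ 0.443 -0.272  0.273] clock 3.23
```

Call:
jog_arm:
  moves:
    - {"fingers": 0, "slide": [80, -48, -6], "angular": [0, 0, 0]}
    - {"fingers": 0, "slide": [80, -48, -6], "angular": [0, 0, 0]}
    - {"fingers": 0, "slide": [80, -48, -6], "angular": [0, 0, 0]}
    - {"fingers": 0, "slide": [80, -48, -6], "angular": [0, 0, 0]}
    - {"fingers": 0, "slide": [80, -48, -6], "angular": [0, 0, 0]}

```text
clock: 3.65
tcp_pos: [0.5102, -0.2097, 0.2783]
orientation: [0.0, 0.994, 0.105, -0.0]
wrist_force: [0.3, -0.4, -0.1]
finger_gap: 0.0855
grip_force: 0.0
```

```bash
python3 - <<'E'
from h import *
c=shot("wrist")
for n in ("unit","clevis_hole","selector_axis"):
    print(n,[(np.round(r["point"]).tolist(),onz(c,r["point"],{"clevis_hole":.06,"selector_axis":.072}.get(n,0)).round(4),r["p"]) for r in tip_of(n,c)[:2]])
go([.53,.18,.25],8)
save(c,"d.png",None,1.5)
E
```

```text
unit [([257.0, 141.0], array([ 0.5373, -0.2046,  0.    ]), 0.64)]
clevis_hole []
selector_axis [([330.0, 149.0], array([ 0.554 , -0.2954,  0.072 ]), 0.62)]
go [[100.7, -378.6, 28.4], [0.0, 0.02, 3.84]] from [ 0.5091 -0.2113  0.2785] clock 3.85
```

View pics/d.png

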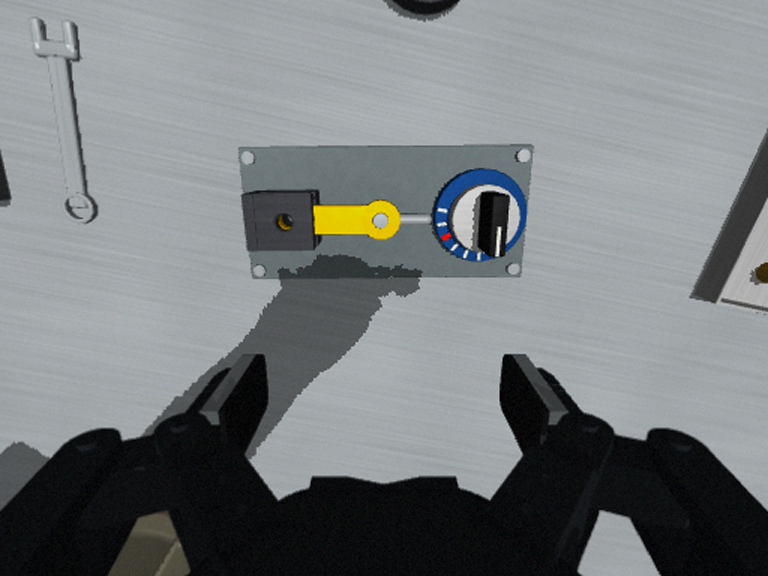

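The wrist view shows the clevis hole at (287,221), the knob bar at (493,224) with its white line towards -x, and the red mark at (446,237), at 1.5x scale. The unit is nearly aligned with the tool.

Call:
jog_arm:
  moves:
    - {"fingers": 0, "slide": [100, -380, 28], "angular": [0, 0, 4]}
    - {"fingers": 0, "slide": [100, -380, 28], "angular": [0, 0, 4]}
    - {"fingers": 0, "slide": [100, -380, 28], "angular": [0, 0, 4]}
    - {"fingers": 0, "slide": [100, -380, 28], "angular": [0, 0, 4]}
    - {"fingers": 0, "slide": [100, -380, 28], "angular": [0, 0, 4]}
    - {"fingers": 0, "slide": [100, -380, 28], "angular": [0, 0, 4]}
    - {"fingers": 0, "slide": [100, -380, 28], "angular": [0, 0, 4]}
    - {"fingers": 0, "slide": [100, -380, 28], "angular": [0, 0, 4]}
    - {"fingers": 0, "slide": [100, -380, 28], "angular": [0, 0, 4]}
    - {"fingers": 0, "slide": [100, -380, 28], "angular": [0, 0, 4]}

```text
clock: 4.68
tcp_pos: [0.5307, 0.1725, 0.2502]
orientation: [-0.006, 0.997, 0.083, -0.0]
wrist_force: [0.2, 0.2, -0.8]
finger_gap: 0.0856
grip_force: 0.0
```

```bash
python3 - <<'E'
from h import *
c=shot("wrist")
for n in ("pin_red","pin_blue","pin_black","rack"):
    print(n,[(np.round(r["point"]).tolist(),onz(c,r["point"],0 if n=="rack" else .055).round(4),r["p"]) for r in tip_of(n,c)[:2]])
    print(n,[(np.round(r["point"]).tolist(),r["p"]) for r in look_for(n,c)[:2]])
print(get_state()["tcp_pos"])
save(c,"e.png",None,1.5)
# clevis from picture d (pose then)
q=dict(c); W=np.eye(4); W[:3,:3]=R.from_quat([.9945,.105,0,0]).as_matrix(); W[:3,3]=[.5092,-.2112,.2785]
q["W"]=W@np.array(c["tool_from_camera"])
print("hole",onz(q,(287/1.5,221/1.5),.06), [onz(q,(u/1.5,v/1.5),.012).round(4) for u,v in((240,147),(532,145),(252,278),(521,276))])
E
```

```text
pin_red []
pin_red [([154.0, 187.0], 0.85), ([231.0, 142.0], 0.61)]
pin_blue [([233.0, 188.0], array([0.5026, 0.2013, 0.055 ]), 0.69)]
pin_blue [([232.0, 192.0], 0.58)]
pin_black [([232.0, 90.0], array([0.619 , 0.2187, 0.055 ]), 0.74)]
pin_black [([231.0, 91.0], 0.76)]
rack [([235.0, 136.0], array([0.5616, 0.2117, 0.    ]), 0.94), ([478.0, 220.0], array([ 0.4989, -0.1753,  0.    ]), 0.55)]
rack [([231.0, 126.0], 0.57)]
[0.53148663 0.16761223 0.25077956]
hole [ 0.51645217 -0.12213121  0.06      ] [array([ 0.5675, -0.059 ,  0.012 ]), array([ 0.6268, -0.3283,  0.012 ]), array([ 0.4412, -0.0848,  0.012 ]), array([ 0.5018, -0.3577,  0.012 ])]
```

View pics/e.png

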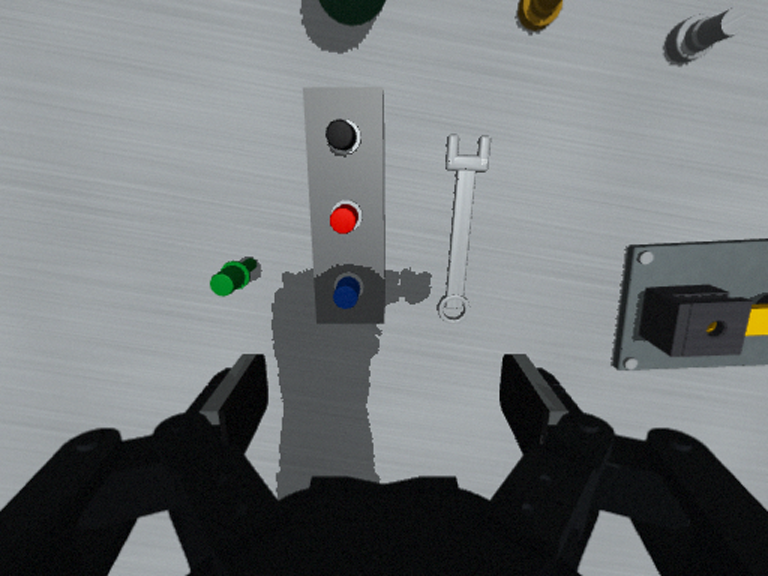

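The wrist view (1.5x) shows the black head at (341,135), the red head at (343,219), the blue head at (346,292) and the green look-alike at (225,282). I'm going down over the red pin for a close look.

```bash
python3 - <<'E'
from h import *
go([.561,.21,.17],8.5)
E
```

```text
go [[35.8, -36.4, 81.2], [-0.59, -0.01, 0.5]] from [0.5315 0.1676 0.2508] clock 5.13
```

Call:
jog_arm:
  moves:
    - {"fingers": 0, "slide": [36, -36, 80], "angular": [0, 0, 0]}
    - {"fingers": 0, "slide": [36, -36, 80], "angular": [0, 0, 0]}
    - {"fingers": 0, "slide": [36, -36, 80], "angular": [0, 0, 0]}
    - {"fingers": 0, "slide": [36, -36, 80], "angular": [0, 0, 0]}
    - {"fingers": 0, "slide": [36, -36, 80], "angular": [0, 0, 0]}
    - {"fingers": 0, "slide": [36, -36, 80], "angular": [0, 0, 0]}

```text
clock: 5.63
tcp_pos: [0.5643, 0.1944, 0.1726]
orientation: [-0.012, 0.996, 0.093, -0.001]
wrist_force: [-0.1, 1.0, 0.2]
finger_gap: 0.0853
grip_force: 0.0
```

```bash
python3 - <<'E'
from h import *
c=shot("wrist")
print(rot(get_state()).as_matrix().round(4).tolist())
for n in ("pin_red","pin_blue","pin_black"):
    print(n,[(np.round(r["point"]).tolist(),onz(c,r["point"],.055).round(4),r["p"]) for r in tip_of(n,c)[:2]])
im=c["color"].astype(int)
m=((im[...,0]>110)&(im[...,1]<60)&(im[...,2]<60)).astype(np.uint8)
n,l,st,ce=cv2.connectedComponentsWithStats(m)
for i in range(1,n):
    if st[i,4]>50: print(st[i],ce[i],onz(c,ce[i],.085).round(4))
go([.561,.21,.072],8.5)
save(c,"f.png",None,1.5)
E
```

```text
[[0.9826, 0.1858, -0.0022], [0.1858, -0.9823, 0.0235], [0.0022, -0.0234, -0.9997]]
pin_red [([242.0, 190.0], array([0.5589, 0.2104, 0.055 ]), 0.86), ([147.0, 237.0], array([0.4895, 0.2996, 0.055 ]), 0.83)]
pin_blue [([241.0, 241.0], array([0.5037, 0.2022, 0.055 ]), 0.63)]
pin_black [([244.0, 129.0], array([0.6169, 0.2189, 0.055 ]), 0.89)]
[229 192  20  19 302] [238.51324503 200.82450331] [0.5582 0.2115 0.085 ]
go [[-0.9, -13.4, 101.0], [-1.35, -0.12, 2.22]] from [0.5646 0.1947 0.1727] clock 5.83
```

View pics/f.png

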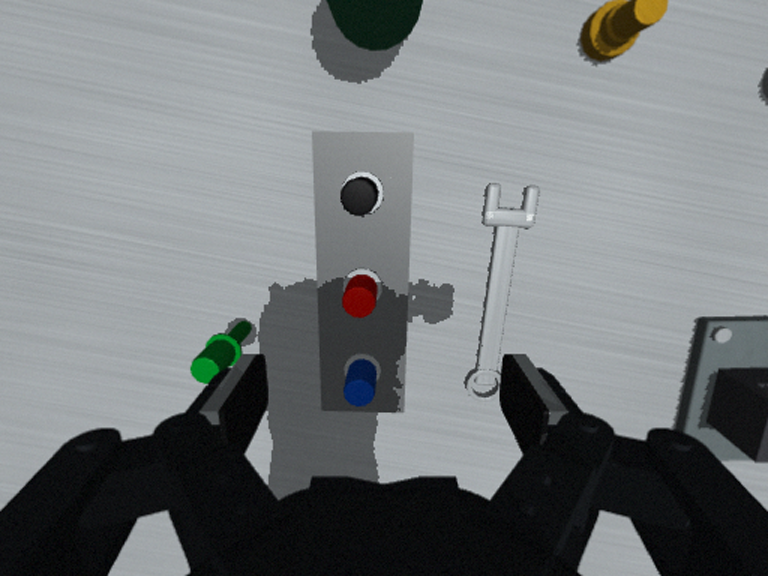

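The red head is at (360,296) at 1.5x, between the black one at (361,195) and the blue one at (360,383). The tool is tilted slightly, so I'll correct that while lowering.

```bash
python3 - <<'E'
from h import *
go([.559,.2108,.12],8.5); print(get_state()["joint_pos"].round(3))
E
```

```text
go [[-2.6, -15.6, 53.1], [-1.35, -0.12, 2.22]] from [0.5646 0.1947 0.1727] clock 5.83
[ 0.186  0.38  -0.031  1.158  0.024  3.141]
```

Joint 6 is at its limit, which caused the tilt. I'll use the half-turned grasp instead (yaw 188.5°).

```bash
python3 - <<'E'
from h import *
go([.54,.21,.20],90); 
E
```

```text
go [[-21.2, -20.3, -26.9], [-1.03, -1.05, -79.27]] from [0.5646 0.1947 0.1727] clock 5.83
```

Call:
jog_arm:
  moves:
    - {"fingers": 0, "slide": [-21, -20, -27], "angular": [-1, -1, -79]}
    - {"fingers": 0, "slide": [-21, -20, -27], "angular": [-1, -1, -79]}
    - {"fingers": 0, "slide": [-21, -20, -27], "angular": [-1, -1, -79]}
    - {"fingers": 0, "slide": [-21, -20, -27], "angular": [-1, -1, -79]}
    - {"fingers": 0, "slide": [-21, -20, -27], "angular": [-1, -1, -79]}
    - {"fingers": 0, "slide": [-21, -20, -27], "angular": [-1, -1, -79]}
    - {"fingers": 0, "slide": [-21, -20, -27], "angular": [-1, -1, -79]}
    - {"fingers": 0, "slide": [-21, -20, -27], "angular": [-1, -1, -79]}
    - {"fingers": 0, "slide": [-21, -20, -27], "angular": [-1, -1, -79]}
    - {"fingers": 0, "slide": [-21, -20, -27], "angular": [-1, -1, -79]}

```text
clock: 6.67
tcp_pos: [0.54, 0.2098, 0.1994]
orientation: [-0.002, 0.751, 0.661, -0.0]
wrist_force: [0.8, -0.8, 0.0]
finger_gap: 0.0857
grip_force: 0.0
```

```bash
python3 - <<'E'
from h import *
go([.559,.2108,.18],188.5)
E
```

```text
go [[3.3, 18.8, 19.4], [-0.0, -0.23, -105.8]] from [0.54   0.2098 0.1994] clock 6.67
```

Call:
jog_arm:
  moves:
    - {"fingers": 0, "slide": [3, 19, 19], "angular": [0, 0, -103]}
    - {"fingers": 0, "slide": [3, 19, 19], "angular": [0, 0, -103]}
    - {"fingers": 0, "slide": [3, 19, 19], "angular": [0, 0, -103]}
    - {"fingers": 0, "slide": [3, 19, 19], "angular": [0, 0, -103]}
    - {"fingers": 0, "slide": [3, 19, 19], "angular": [0, 0, -103]}
    - {"fingers": 0, "slide": [3, 19, 19], "angular": [0, 0, -103]}
    - {"fingers": 0, "slide": [3, 19, 19], "angular": [0, 0, -103]}
    - {"fingers": 0, "slide": [3, 19, 19], "angular": [0, 0, -103]}
    - {"fingers": 0, "slide": [3, 19, 19], "angular": [0, 0, -103]}
    - {"fingers": 0, "slide": [3, 19, 19], "angular": [0, 0, -103]}

```text
clock: 7.5
tcp_pos: [0.5592, 0.2103, 0.1804]
orientation: [-0.002, 0.222, 0.975, 0.001]
wrist_force: [-0.6, 0.4, -0.5]
finger_gap: 0.0855
grip_force: 0.0
```

```bash
python3 - <<'E'
from h import *
go([.559,.2108,.18],188.5)
E
```

```text
go [[0.4, 0.4, 0.4], [0.12, -0.17, -34.18]] from [0.5592 0.2103 0.1804] clock 7.5
```

Call:
jog_arm:
  moves:
    - {"fingers": 0, "slide": [0, 0, 0], "angular": [0, 0, -34]}
    - {"fingers": 0, "slide": [0, 0, 0], "angular": [0, 0, -34]}
    - {"fingers": 0, "slide": [0, 0, 0], "angular": [0, 0, -34]}
    - {"fingers": 0, "slide": [0, 0, 0], "angular": [0, 0, -34]}
    - {"fingers": 0, "slide": [0, 0, 0], "angular": [0, 0, -34]}
    - {"fingers": 0, "slide": [0, 0, 0], "angular": [0, 0, -34]}
    - {"fingers": 0, "slide": [0, 0, 0], "angular": [0, 0, -34]}

```text
clock: 8.08
tcp_pos: [0.5591, 0.2103, 0.1801]
orientation: [-0.001, -0.068, 0.998, 0.001]
wrist_force: [-0.5, 0.2, -0.3]
finger_gap: 0.085
grip_force: 0.0
```

```bash
python3 - <<'E'
from h import *
c=shot("wrist")
for n in ("pin_red","pin_blue","pin_black"):
    print(n,[(np.round(r["point"]).tolist(),onz(c,r["point"],.055).round(4),r["p"]) for r in tip_of(n,c)[:2]])
im=c["color"].astype(int)
m=((im[...,0]>90)&(im[...,1]<60)&(im[...,2]<60)).astype(np.uint8)
n,l,st,ce=cv2.connectedComponentsWithStats(m)
for i in range(1,n):
    if st[i,4]>50: print(st[i],ce[i],onz(c,ce[i],.085).round(4))
go([.559,.2108,.074],188.5)
E
```

```text
pin_red [([356.0, 130.0], array([0.4912, 0.2992, 0.055 ]), 0.77)]
pin_blue [([253.0, 125.0], array([0.4998, 0.2012, 0.055 ]), 0.9)]
pin_black [([258.0, 240.0], array([0.6179, 0.2224, 0.055 ]), 0.93)]
[245 186  21  19 328] [255.03658537 194.97560976] [0.5587 0.2112 0.085 ]
go [[-0.4, 0.2, 105.5], [0.16, -0.19, -0.61]] from [0.559  0.2103 0.1795] clock 8.28
```

Call:
jog_arm:
  moves:
    - {"fingers": 0, "slide": [0, 1, 60], "angular": [0, 0, 0]}
    - {"fingers": 0, "slide": [0, 1, 60], "angular": [0, 0, 0]}
    - {"fingers": 0, "slide": [0, 1, 105], "angular": [0, 0, 0]}
    - {"fingers": 0, "slide": [0, 1, 105], "angular": [0, 0, 0]}
    - {"fingers": 0, "slide": [0, 1, 105], "angular": [0, 0, 0]}
    - {"fingers": 1, "slide": [0, 1, 105], "angular": [0, 0, 0]}
    - {"fingers": 1, "slide": [0, 1, 105], "angular": [0, 0, 0]}
    - {"fingers": 1, "slide": [0, 1, 105], "angular": [0, 0, 0]}
    - {"fingers": 1, "slide": [0, 1, 105], "angular": [0, 0, 0]}
    - {"fingers": 1, "slide": [0, 1, 105], "angular": [0, 0, 0]}
  squeeze: 50

```text
clock: 9.12
tcp_pos: [0.5593, 0.2118, 0.0757]
orientation: [-0.001, -0.069, 0.998, 0.001]
wrist_force: [-0.9, -0.7, -0.7]
finger_gap: 0.0255
grip_force: 0.0
```

Call:
jog_arm:
  moves:
    - {"fingers": 1, "slide": [0, 0, 0], "angular": [0, 0, 0]}
    - {"fingers": 1, "slide": [0, 0, 0], "angular": [0, 0, 0]}
    - {"fingers": 1, "slide": [0, 0, 0], "angular": [0, 0, 0]}
    - {"fingers": 1, "slide": [0, 0, 0], "angular": [0, 0, 0]}

```text
clock: 9.45
tcp_pos: [0.5592, 0.2116, 0.0756]
orientation: [-0.001, -0.069, 0.998, 0.001]
wrist_force: [-0.4, -0.5, 7.3]
finger_gap: 0.0183
grip_force: 48.6
```

Call:
jog_arm:
  moves:
    - {"fingers": 1, "slide": [0, 0, -30], "angular": [0, 0, 0]}
    - {"fingers": 1, "slide": [0, 0, -60], "angular": [0, 0, 0]}
    - {"fingers": 1, "slide": [0, 0, -105], "angular": [0, 0, 0]}
    - {"fingers": 1, "slide": [0, 0, -105], "angular": [0, 0, 0]}
    - {"fingers": 1, "slide": [0, 0, -105], "angular": [0, 0, 0]}
    - {"fingers": 1, "slide": [0, 0, -105], "angular": [0, 0, 0]}

```text
clock: 9.95
tcp_pos: [0.5588, 0.2113, 0.1792]
orientation: [-0.002, -0.069, 0.998, 0.001]
wrist_force: [-0.1, -0.7, -0.9]
finger_gap: 0.0179
grip_force: 49.9
```

```bash
python3 - <<'E'
from h import *
print(get_state()["finger_gap"]); go([.555,-.13,.18],192)
E
```

```text
0.01790484011525172
go [[51.1, -337.5, -1.6], [0.17, -0.18, -4.03]] from [0.5588 0.2113 0.1792] clock 9.95
```

Call:
jog_arm:
  moves:
    - {"fingers": 1, "slide": [51, -338, -2], "angular": [0, 0, -4]}
    - {"fingers": 1, "slide": [51, -338, -2], "angular": [0, 0, -4]}
    - {"fingers": 1, "slide": [51, -338, -2], "angular": [0, 0, -4]}
    - {"fingers": 1, "slide": [51, -338, -2], "angular": [0, 0, -4]}
    - {"fingers": 1, "slide": [51, -338, -2], "angular": [0, 0, -4]}
    - {"fingers": 1, "slide": [51, -338, -2], "angular": [0, 0, -4]}
    - {"fingers": 1, "slide": [51, -338, -2], "angular": [0, 0, -4]}
    - {"fingers": 1, "slide": [51, -338, -2], "angular": [0, 0, -4]}
    - {"fingers": 1, "slide": [51, -338, -2], "angular": [0, 0, -4]}
    - {"fingers": 1, "slide": [51, -338, -2], "angular": [0, 0, -4]}

```text
clock: 10.78
tcp_pos: [0.5539, -0.1333, 0.178]
orientation: [-0.004, -0.102, 0.995, 0.002]
wrist_force: [0.4, 0.7, -1.2]
finger_gap: 0.0185
grip_force: 50.0
```

Call:
jog_arm:
  moves:
    - {"fingers": 1, "slide": [0, 0, 0], "angular": [0, 0, 0]}
    - {"fingers": 1, "slide": [0, 0, 0], "angular": [0, 0, 0]}
    - {"fingers": 1, "slide": [0, 0, 0], "angular": [0, 0, 0]}
    - {"fingers": 1, "slide": [0, 0, 0], "angular": [0, 0, 0]}

```text
clock: 11.12
tcp_pos: [0.5551, -0.1289, 0.1802]
orientation: [-0.002, -0.105, 0.994, 0.002]
wrist_force: [0.1, -0.9, 0.0]
finger_gap: 0.0181
grip_force: 50.0
```

```bash
python3 - <<'E'
from h import *
c=shot("wrist")
for n in ("unit","clevis_hole","selector_axis","pin_red"):
    print(n,[(np.round(r["point"],1).tolist(),onz(c,r["point"],{"clevis_hole":.06,"selector_axis":.072,"pin_red":get_state()["tcp_pos"][2]-.02}.get(n,0)).round(4),r["p"]) for r in tip_of(n,c)[:2]])
s=get_state();print(s["tcp_pos"],s["qvel"].round(3)); go([.516,-.118,.16],192)
np.save("g.npy",c,allow_pickle=True)
save(c,"g.png",None,1.5)
E
```

```text
unit [([191.8, 144.6], array([ 0.5363, -0.207 ,  0.    ]), 0.62)]
clevis_hole [([275.2, 148.5], array([ 0.5131, -0.1171,  0.06  ]), 0.74)]
selector_axis [([79.0, 154.8], array([ 0.5544, -0.2908,  0.072 ]), 0.97)]
pin_red [([256.8, 229.3], array([ 0.5524, -0.1275,  0.1607]), 0.82)]
[ 0.55534057 -0.12986114  0.18065374] [-0.007  0.     0.001  0.001  0.    -0.002]
go [[35.9, 19.7, 20.8], [0.17, -0.19, 0.03]] from [ 0.5553 -0.1299  0.1807] clock 11.37
```

View pics/g.png

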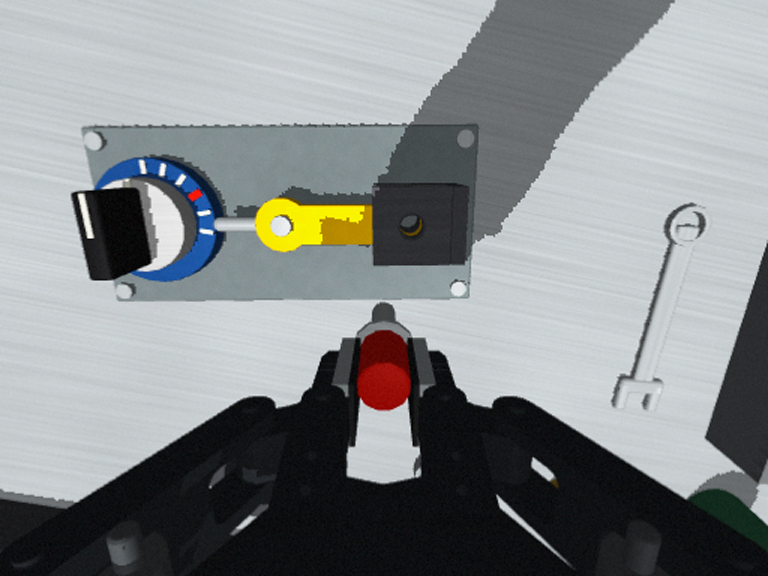

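The wrist view shows the red pin in the fingers with its head at (384,385) and foot at (384,306). The clevis hole is at (411,226) and clear to see, and the knob bar is at (108,230).

```bash
python3 - <<'E'
from h import *
c=np.load("g.npy",allow_pickle=True).item()
t=np.array([.5552,-.1295,.1804])
W=np.linalg.inv(np.array(c["tool_from_camera"]));T=c["W"]@W;t=T[:3,3];print(t,T[:3,2])
z=t[2]-.0206
print("hole",onz(c,(274,151),.06),onz(c,(275.2,148.5),.06))
print("collar tip",onz(c,(256.8,229.3),z),"headtop",onz(c,(256,386/1.5),z+.032),"foot front edge (z-45)",onz(c,(256,304/1.5),z-.045))
for dz in (.011,-.0206,-.0656): print(dz,proj(c,T[:3,3]-T[:3,2]*dz*-1)*1.5 if 0 else proj(c,t+[0,0,dz])*1.5)
im=c["color"];g=cv2.cvtColor(im,cv2.COLOR_RGB2GRAY)
print(g[138:164,262:288].tolist().__len__())
for r in g[140:162:1,264:288]: print(" ".join(f"{v:3d}" for v in r))
E
```

```text
[ 0.55509241 -0.12885701  0.18022712] [-0.0047243   0.00263599 -0.99998537]
hole [ 0.51568542 -0.11770002  0.06      ] [ 0.51313734 -0.11713053  0.06      ]
collar tip [ 0.55290358 -0.12740009  0.15962712] headtop [ 0.55368773 -0.12797082  0.19162712] foot front edge (z-45) [ 0.55124756 -0.12795545  0.11462712]
0.011 [[380.62326406 388.43618211]]
-0.0206 [[380.7184959  347.94664301]]
-0.0656 [[380.80668061 310.37120402]]
26
 49  47  47  47  45  49  48  45  48  47  46  50  46  49  45  46  48  45  46  48  47  47  48  47
 46  43  44  45  48  46  46  42  48  43  46  48  46  46  46  49  44  44  47  45  44  46  44  45
 46  45  46  47  47  44  46  43  43  40  39  37  38  44  47  47  42  46  47  47  47  44  44  48
 45  48  44  47  45  44  40  36  37  45  44  46  45  32  33  41  46  44  43  45  45  45  45  46
 48  45  46  44  41  38  43  55  75  74  74  74  75  65  31  35  38  43  48  45  48  45  43  46
 50  46  47  44  37  56  75  76  77  72  77  73  74  75  26  29  38  39  44  45  48  47  48  47
 49  45  45  36  48  77  73  73  77  78  73  77  74  62  23  30  56  34  42  48  46  45  45  44

[... 739 characters left out ...]
  35  37  48  50  50  53  49
 49  48  46  36  36  60  64  63  52  54  55  73  73  74  51  26  30  37  41  50  53  49  52  53
 52  50  49  35  41  32  40  59  73  77  77  73  49  49  28  31  37  32  48  48  50  48  48  46
 49  46  49  44  36  37  34  26  31  39  33  30  24  25  29  35  36  41  46  49  52  49  50  51
 49  49  48  51  43  32  35  35  36  29  28  28  29  36  35  35  43  50  48  48  47  48  47  46
 46  48  49  48  50  45  38  39  36  36  39  34  31  36  39  49  46  46  49  50  49  49  48  48
 50  46  50  47  46  47  45  49  45  42  42  41  42  47  47  47  51  48  49  49  47  47  50  48
 50  47  46  49  50  47  47  50  46  44  46  48  46  47  48  47  50  50  48  45  48  47  44  47
```

```bash
python3 - <<'E'
from h import *
go([.5175,-.1184,.14],192);go([.5175,-.1184,.14])
E
```

```text
go [[34.5, 19.0, 40.8], [0.17, -0.19, 0.03]] from [ 0.5553 -0.1299  0.1807] clock 11.37
go [[34.5, 19.0, 40.8]] from [ 0.5553 -0.1299  0.1807] clock 11.37
```

Call:
jog_arm:
  moves:
    - {"fingers": 1, "slide": [34.5, 19, 0], "angular": [0.2, -0.2, 0]}
    - {"fingers": 1, "slide": [34.5, 19, 0], "angular": [0.2, -0.2, 0]}
    - {"fingers": 1, "slide": [34.5, 19, 41], "angular": [0.2, -0.2, 0]}
    - {"fingers": 1, "slide": [34.5, 19, 41], "angular": [0.2, -0.2, 0]}
    - {"fingers": 1, "slide": [34.5, 19, 41], "angular": [0.2, -0.2, 0]}
    - {"fingers": 1, "slide": [34.5, 19, 41], "angular": [0.2, -0.2, 0]}
    - {"fingers": 1, "slide": [34.5, 19, 41], "angular": [0.2, -0.2, 0]}
    - {"fingers": 1, "slide": [34.5, 19, 41], "angular": [0.2, -0.2, 0]}

```text
clock: 12.03
tcp_pos: [0.5188, -0.1195, 0.1415]
orientation: [0.001, -0.104, 0.995, -0.001]
wrist_force: [-0.5, -0.7, -0.9]
finger_gap: 0.018
grip_force: 49.9
```

```bash
python3 - <<'E'
from h import *
c=shot("wrist"); s=get_state()
T=c["W"]@np.linalg.inv(np.array(c["tool_from_camera"]));t=T[:3,3];print(t,T[:3,2].round(4),s["tcp_pos"])
for dz in (.011,-.0206,-.0656): print(dz,proj(c,t+[0,0,dz]).round(1))
print("old est hole px",proj(c,[.5157,-.1172,.06]))
for n in ("clevis_hole","pin_red"): print(n,[(np.round(r["point"],1).tolist(),r["p"]) for r in tip_of(n,c)[:2]])
np.save("g2.npy",c,allow_pickle=True)
save(c,"i.png",(180,100,340,260),4)
E
```

```text
[ 0.51881194 -0.11951306  0.1414557 ] [ 0.0029 -0.0016 -1.    ] [ 0.51859071 -0.1194439   0.14120366]
0.011 [[253.6 259.1]]
-0.0206 [[254.  231.8]]
-0.0656 [[254.3 206.4]]
old est hole px [[257.86345729 196.90846751]]
clevis_hole [([256.5, 197.8], 0.97)]
pin_red [([257.0, 232.3], 0.96), ([36.3, 205.3], 0.36)]
```

View pics/i.png

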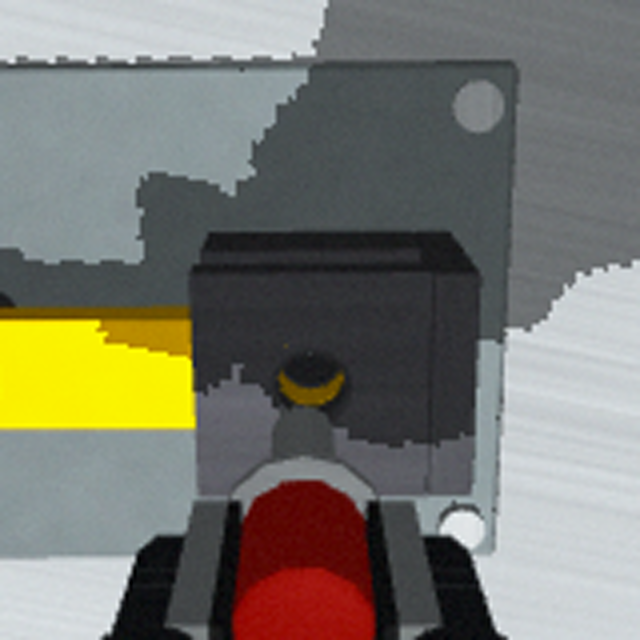

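The crop shows the hole's mouth at crop (311,382) and the pin's foot just in front of it at crop (303,405). I'll work out the small correction between the two.

```bash
python3 - <<'E'
from h import *
c=np.load("g2.npy",allow_pickle=True).item()
T=c["W"]@np.linalg.inv(np.array(c["tool_from_camera"]));t=T[:3,3]
h=onz(c,(257.6,195.6),.06)
for k,p,dz in(("foot front",(255.75,201.0),-.0656),("collar",(257,232.3),-.0206),("head",(256,259.5),.0114)):
    q=onz(c,p,t[2]+dz); d=T[:3,:3].T@(h-q); print(k,q.round(4),"hole-it tool mm",(d*1000).round(1))
print(h)
g=cv2.cvtColor(c["color"],cv2.COLOR_RGB2GRAY)
for r in g[186:210,244:270]: print(" ".join(f"{v:3d}" for v in r))
go([.5175,-.1184,.14],192)
E
```

```text
foot front [ 0.5141 -0.1194  0.0759] hole-it tool mm [-0.8  1.6 15.9]
collar [ 0.5188 -0.1176  0.1209] hole-it tool mm [ 4.3  0.9 60.8]
head [ 0.5186 -0.1183  0.1529] hole-it tool mm [ 4.   1.7 92.8]
[ 0.51460382 -0.11766336  0.06      ]
 48  47  48  49  45  47  48  67  49  47  48  45  48  45  51  48  48  50  46  49  46  46  48  45  53  50
 48  45  47  47  47  44  47  47  48  48  45  45  41  42  42  42  46  44  47  48  45  47  49  46  45  47
 45  46  50  46  47  46  43  48  43  42  37  38  33  56  34  36  36  38  39  44  51  47  49  49  46  48
 46  45  46  42  42  49  45  43  37  30  32  28  30  25  25  30  28  35  36  39  46  45  49  47  47  46
 46  48  47  46  44  48  41  37  32  23  27  26  28  25  28  27  26  27  31  28  37  43  46  43  40  49
 43  48  48  46  48  44  38  31  26  25  24  24  29  29  23  25  26  25  25  27  32  34  41  46  48  47
 49  44  47  48  45  36  43  28  26  26  28  27  24  22  25  28  24  29  25  24  33  41  35  48  49  47
 49  48  48  51  38  39  63  36  25  27  29  26  24  30  26  31  29  28  23  34  50  54  38  43  48  50
 47  49  47  45  42  55  74  5
[... 1019 characters left out ...]
97 102  99  90  68  69  70  70  71  70  70  69  67  66  67  66  38  37  44  52  50  47  50  51
100 100  99  98  98  69  69  68  70  69  70  69  68  72  66  69  68  69  49  42  46  48  51  48  48  49
 97  97  99 101  81  67  68  69  70  67  70  71  68  69  66  66  65  69  66  53  47  48  50  50  49  51
 98 100  99 100  73  68  70  68  70  70  71  71  68  71  67  68  67  68  67  90  99  95  93  48  48  48
 97  96  99  95  62  68  67  69  66  68  70  69  70  71  66  67  67  66  63  82  98  95  96  50  50  47
 93  94  92  92  67  67  69  64  69  70  67  69  68  70  69  68  68  66  69  80  95  93  88  48  49  48
go [[0.4, 0.9, 0.7], [-0.08, 0.08, -0.03]] from [ 0.5181 -0.1192  0.1407] clock 12.18
```

Call:
jog_arm:
  moves:
    - {"fingers": 1, "slide": [2.2, 0.8, 0], "angular": [0, 0, 0]}
    - {"fingers": 1, "slide": [2.2, 0.8, 0], "angular": [0, 0, 0]}
    - {"fingers": 1, "slide": [2.2, 0.8, 5], "angular": [0, 0, 0]}
    - {"fingers": 1, "slide": [2.2, 0.8, 10], "angular": [0, 0, 0]}
    - {"fingers": 1, "slide": [2.2, 0.8, 15], "angular": [0, 0, 0]}
    - {"fingers": 1, "slide": [2.2, 0.8, 18], "angular": [0, 0, 0]}
    - {"fingers": 1, "slide": [2.2, 0.8, 21], "angular": [0, 0, 0]}
    - {"fingers": 1, "slide": [2.2, 0.8, 21], "angular": [0, 0, 0]}
    - {"fingers": 1, "slide": [2.2, 0.8, 21], "angular": [0, 0, 0]}

```text
clock: 12.93
tcp_pos: [0.515, -0.1186, 0.1184]
orientation: [-0.0, -0.104, 0.995, -0.0]
wrist_force: [-0.8, 0.6, -0.8]
finger_gap: 0.018
grip_force: 50.0
```

```bash
python3 - <<'E'
from h import *
c=shot("wrist"); s=get_state()
go([.5155,-.1184,.081],192); print(s["wrist_force"].round(1),s["ft_torque"].round(2))
for n in ("clevis_hole","pin_red"): print(n,[(np.round(r["point"],1).tolist(),r["p"]) for r in tip_of(n,c)[:2]])
save(c,"j.png",(180,120,340,240),4)
E
```

```text
go [[-0.5, 0.1, 37.6], [-0.02, -0.01, -0.03]] from [ 0.515  -0.1186  0.1186] clock 12.98
[ 0.2  0.2 -1.1] [ 0.06 -0.07 -0.  ]
clevis_hole [([255.1, 210.0], 0.73)]
pin_red [([254.6, 229.3], 0.65)]
```

View pics/j.png

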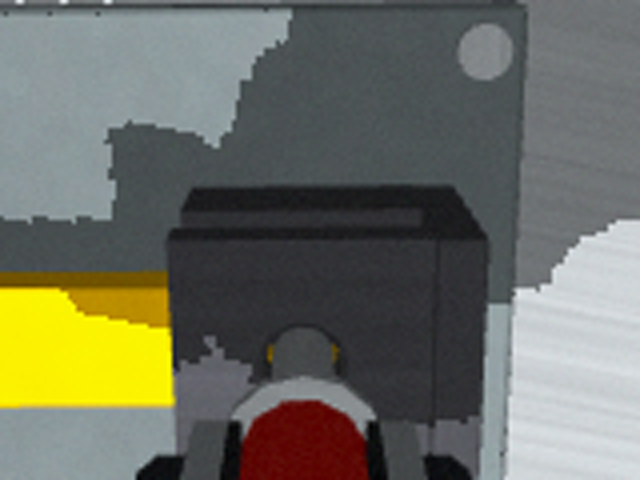

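The foot is in the mouth: the shaft is centred sideways at crop (304,345), there is no contact force, and yellow shows on both sides. I'll continue down.

Call:
jog_arm:
  moves:
    - {"fingers": 1, "slide": [-0.5, 0, 3], "angular": [0, 0, 0]}
    - {"fingers": 1, "slide": [-0.5, 0, 6], "angular": [0, 0, 0]}
    - {"fingers": 1, "slide": [-0.5, 0, 9], "angular": [0, 0, 0]}
    - {"fingers": 1, "slide": [-0.5, 0, 12], "angular": [0, 0, 0]}
    - {"fingers": 1, "slide": [-0.5, 0, 12], "angular": [0, 0, 0]}

```text
clock: 13.5
tcp_pos: [0.5151, -0.1184, 0.1059]
orientation: [-0.001, -0.104, 0.995, 0.0]
wrist_force: [0.8, -0.5, -1.2]
finger_gap: 0.0183
grip_force: 50.0
```

Call:
jog_arm:
  moves:
    - {"fingers": 1, "slide": [0, 0, 4], "angular": [0, 0, 0]}
    - {"fingers": 1, "slide": [0, 0, 8], "angular": [0, 0, 0]}
    - {"fingers": 1, "slide": [0, 0, 12], "angular": [0, 0, 0]}
    - {"fingers": 1, "slide": [0, 0, 16], "angular": [0, 0, 0]}
    - {"fingers": 1, "slide": [0, 0, 20], "angular": [0, 0, 0]}
    - {"fingers": 1, "slide": [0, 0, 22], "angular": [0, 0, 0]}
    - {"fingers": 1, "slide": [0, 0, 22], "angular": [0, 0, 0]}

```text
clock: 14.08
tcp_pos: [0.5152, -0.1185, 0.084]
orientation: [-0.0, -0.104, 0.995, 0.0]
wrist_force: [0.4, -0.4, -0.9]
finger_gap: 0.0182
grip_force: 50.0
```

Call:
jog_arm:
  moves:
    - {"fingers": 1, "slide": [0, 0, 1.5], "angular": [0, 0, 0]}
    - {"fingers": 1, "slide": [0, 0, 3], "angular": [0, 0, 0]}
    - {"fingers": 1, "slide": [0, 0, 4], "angular": [0, 0, 0]}
    - {"fingers": 1, "slide": [0, 0, 4], "angular": [0, 0, 0]}
    - {"fingers": 1, "slide": [0, 0, 4], "angular": [0, 0, 0]}

```text
clock: 14.5
tcp_pos: [0.5156, -0.1186, 0.0808]
orientation: [0.0, -0.104, 0.995, -0.0]
wrist_force: [0.2, 0.7, -1.4]
finger_gap: 0.0177
grip_force: 50.2
```

Call:
jog_arm:
  moves:
    - {"fingers": 1, "slide": [0, 0, 1], "angular": [0, 0, 0]}
    - {"fingers": 1, "slide": [0, 0, 2], "angular": [0, 0, 0]}
    - {"fingers": 1, "slide": [0, 0, 2], "angular": [0, 0, 0]}
    - {"fingers": 1, "slide": [0, 0, 2], "angular": [0, 0, 0]}

```text
clock: 14.83
tcp_pos: [0.5157, -0.1186, 0.0806]
orientation: [0.001, -0.104, 0.995, -0.001]
wrist_force: [-4.3, 1.8, 14.9]
finger_gap: 0.0183
grip_force: 51.5
```

Seated with a 15 N reaction at the expected height. Now I release.

Call:
jog_arm:
  moves:
    - {"fingers": 0, "slide": [0, 0, 0], "angular": [0, 0, 0]}
    - {"fingers": 0, "slide": [0, 0, 0], "angular": [0, 0, 0]}
    - {"fingers": 0, "slide": [0, 0, 0], "angular": [0, 0, 0]}
    - {"fingers": 0, "slide": [0, 0, 0], "angular": [0, 0, 0]}
    - {"fingers": 0, "slide": [0, 0, 0], "angular": [0, 0, 0]}
    - {"fingers": 0, "slide": [0, 0, -40], "angular": [0, 0, 0]}
    - {"fingers": 0, "slide": [0, 0, -80], "angular": [0, 0, 0]}
    - {"fingers": 0, "slide": [0, 0, -100], "angular": [0, 0, 0]}
    - {"fingers": 0, "slide": [0, 0, -100], "angular": [0, 0, 0]}

```text
clock: 15.58
tcp_pos: [0.5185, -0.1196, 0.1839]
orientation: [0.004, -0.104, 0.995, -0.002]
wrist_force: [1.2, -0.6, -0.2]
finger_gap: 0.0853
grip_force: 0.0
```

```bash
python3 - <<'E'
from h import *
go([.575,-.27,.18],192)
E
```

```text
go [[-24.0, -158.8, 4.9], [-0.31, 0.43, -0.02]] from [ 0.5185 -0.1196  0.1839] clock 15.58
```

Call:
jog_arm:
  moves:
    - {"fingers": 0, "slide": [-24, -159, 5], "angular": [0, 0, 0]}
    - {"fingers": 0, "slide": [-24, -159, 5], "angular": [0, 0, 0]}
    - {"fingers": 0, "slide": [-24, -159, 5], "angular": [0, 0, 0]}
    - {"fingers": 0, "slide": [-24, -159, 5], "angular": [0, 0, 0]}
    - {"fingers": 0, "slide": [-24, -159, 5], "angular": [0, 0, 0]}
    - {"fingers": 0, "slide": [-24, -159, 5], "angular": [0, 0, 0]}
    - {"fingers": 0, "slide": [-24, -159, 5], "angular": [0, 0, 0]}
    - {"fingers": 0, "slide": [-24, -159, 5], "angular": [0, 0, 0]}

```text
clock: 16.25
tcp_pos: [0.5713, -0.2678, 0.1731]
orientation: [-0.001, -0.105, 0.995, 0.0]
wrist_force: [1.0, -0.1, 0.6]
finger_gap: 0.0855
grip_force: 0.0
```

```bash
python3 - <<'E'
from h import *
c=shot("wrist")
for n in ("unit","selector_axis","pin_red","clevis_hole"):
    print(n,[(np.round(r["point"],1).tolist(),onz(c,r["point"],{"clevis_hole":.06,"selector_axis":.072,"pin_red":.06}.get(n,0)).round(4),r["p"]) for r in tip_of(n,c)[:2]])
go([.554,-.294,.18],192)
np.save("k.npy",c,allow_pickle=True)
save(c,"k.png",None,1.5)
E
```

```text
unit [([315.4, 154.9], array([ 0.5339, -0.2036,  0.    ]), 0.61)]
selector_axis [([232.6, 173.2], array([ 0.557 , -0.2907,  0.072 ]), 0.77)]
pin_red []
clevis_hole [([423.5, 166.6], array([ 0.5165, -0.1168,  0.06  ]), 0.63)]
go [[23.0, -21.5, -5.7], [-0.05, 0.02, 0.04]] from [ 0.572  -0.2682  0.1743] clock 16.5
```

View pics/k.png

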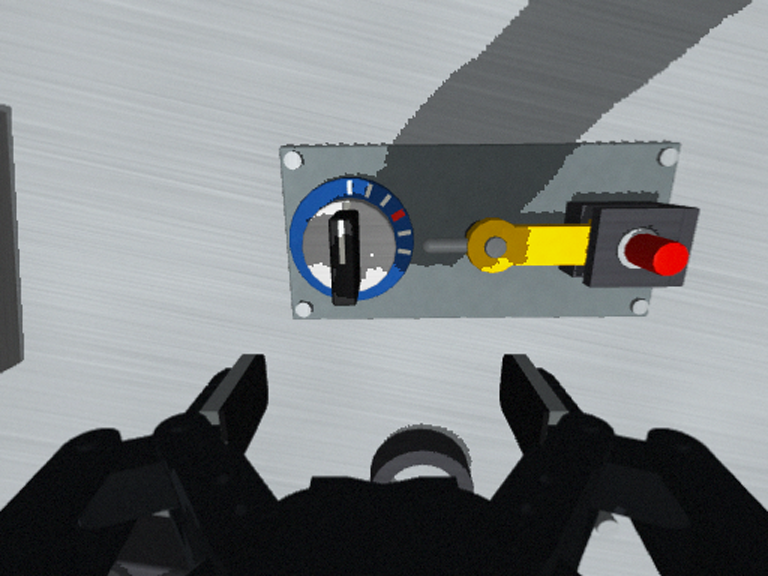

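The pin stands home with its collar on the clevis at (638,246). The knob is still at its start, with the bar from (347,211) to (345,303) and the white line towards -x.

```bash
python3 - <<'E'
from h import *
c=np.load("k.npy",allow_pickle=True).item()
im=c["color"][...,::-1].copy(); a=np.radians(12.4); X=np.array([np.cos(a),np.sin(a),0]);Y=np.array([-X[1],X[0],0])
o=np.array([.554,-.294,0])
for z,col in((.092,(0,255,0)),(.05,(255,0,255))):
    P=[o+X*i*.025+Y*j*.007+[0,0,z] for i,j in((-1,-1),(-1,1),(1,1),(1,-1))]
    cv2.polylines(im,[np.round(proj(c,P)*16).astype(int)],True,col,1,shift=4)
P=[o+X*.031*np.cos(t)+Y*.031*np.sin(t)+[0,0,.05] for t in np.linspace(0,6.28,60)]
cv2.polylines(im,[np.round(proj(c,P)*16).astype(int)],True,(0,255,255),1,shift=4)
cv2.imwrite("pics/l.png",cv2.resize(im[105:225,180:290],None,fx=5,fy=5,interpolation=cv2.INTER_NEAREST))
go([.554,-.294,.12],192.4)
E
```

```text
go [[23.0, -21.5, 54.3], [-0.05, 0.02, -0.36]] from [ 0.572  -0.2682  0.1743] clock 16.5
```

View pics/l.png

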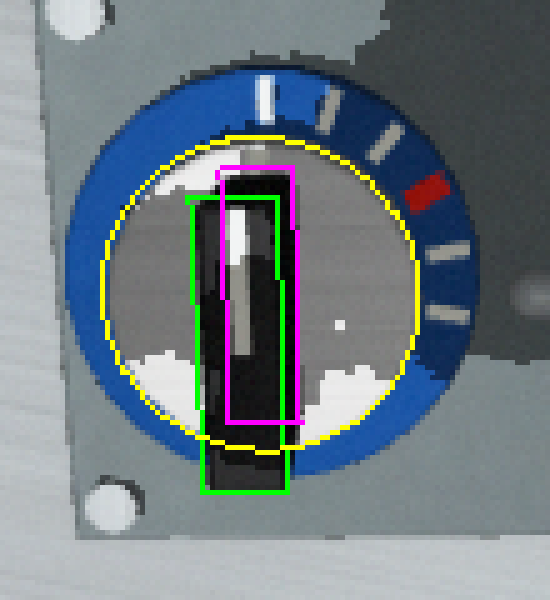

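The model overlay fits within about 1 mm: green is the bar top, yellow the drum. I'm moving above the knob and then down.

Call:
jog_arm:
  moves:
    - {"fingers": 0, "slide": [23, -21.5, 30], "angular": [0, 0, -0.4]}
    - {"fingers": 0, "slide": [23, -21.5, 54], "angular": [0, 0, -0.4]}
    - {"fingers": 0, "slide": [23, -21.5, 54], "angular": [0, 0, -0.4]}
    - {"fingers": 0, "slide": [23, -21.5, 54], "angular": [0, 0, -0.4]}
    - {"fingers": 0, "slide": [23, -21.5, 54], "angular": [0, 0, -0.4]}

```text
clock: 16.92
tcp_pos: [0.5546, -0.2946, 0.121]
orientation: [0.0, -0.108, 0.994, -0.0]
wrist_force: [0.0, 0.0, 0.9]
finger_gap: 0.0856
grip_force: 0.0
```

```bash
python3 - <<'E'
from h import *
go([.554,-.294,.068],192.4)
E
```

```text
go [[0.5, 0.8, 53.0], [-0.06, 0.05, 0.01]] from [ 0.5546 -0.2946  0.121 ] clock 16.92
```

Call:
jog_arm:
  moves:
    - {"fingers": 0, "slide": [0, 0.5, 30], "angular": [0, 0, 0]}
    - {"fingers": 0, "slide": [0, 0.5, 52], "angular": [0, 0, 0]}
    - {"fingers": 0, "slide": [0, 0.5, 52], "angular": [0, 0, 0]}
    - {"fingers": 1, "slide": [0, 0.5, 52], "angular": [0, 0, 0]}
    - {"fingers": 1, "slide": [0, 0.5, 52], "angular": [0, 0, 0]}
    - {"fingers": 1, "slide": [0, 0.5, 52], "angular": [0, 0, 0]}
    - {"fingers": 1, "slide": [0, 0.5, 52], "angular": [0, 0, 0]}
    - {"fingers": 1, "slide": [0, 0.5, 52], "angular": [0, 0, 0]}
    - {"fingers": 1, "slide": [0, 0.5, 52], "angular": [0, 0, 0]}
    - {"fingers": 1, "slide": [0, 0.5, 52], "angular": [0, 0, 0]}
  squeeze: 70

```text
clock: 17.75
tcp_pos: [0.5543, -0.2946, 0.0689]
orientation: [0.001, -0.108, 0.994, -0.001]
wrist_force: [-1.0, 1.5, 5.3]
finger_gap: 0.0132
grip_force: 68.5
```

Call:
jog_arm:
  moves:
    - {"fingers": 1, "slide": [0, 0, 0], "angular": [0, 0, 0]}
    - {"fingers": 1, "slide": [0, 0, 0], "angular": [0, 0, 0]}
    - {"fingers": 1, "slide": [0, 0, 0], "angular": [0, 0, 0]}

```text
clock: 18.0
tcp_pos: [0.5543, -0.2946, 0.0689]
orientation: [0.001, -0.108, 0.994, -0.001]
wrist_force: [-1.8, 1.2, 5.8]
finger_gap: 0.0131
grip_force: 68.5
```

```bash
python3 - <<'E'
from h import *
s=get_state(); print(s["wrist_force"].round(1),s["ft_torque"].round(3)); go([.554,-.294,.068],192.4)
E
```

```text
[-1.8  1.2  5.8] [0.285 0.161 0.088]
go [[0.1, 0.6, 0.9], [-0.07, 0.06, -0.02]] from [ 0.5543 -0.2946  0.0689] clock 18.0
```

Call:
jog_arm:
  moves:
    - {"fingers": 1, "slide": [0, 0, 0], "angular": [0, 0, 5]}
    - {"fingers": 1, "slide": [0, 0, 0], "angular": [0, 0, 10]}
    - {"fingers": 1, "slide": [0, 0, 0], "angular": [0, 0, 15]}
    - {"fingers": 1, "slide": [0, 0, 0], "angular": [0, 0, 20]}
    - {"fingers": 1, "slide": [0, 0, 0], "angular": [0, 0, 25]}
    - {"fingers": 1, "slide": [0, 0, 0], "angular": [0, 0, 30]}
    - {"fingers": 1, "slide": [0, 0, 0], "angular": [0, 0, 35]}
    - {"fingers": 1, "slide": [0, 0, 0], "angular": [0, 0, 40]}
    - {"fingers": 1, "slide": [0, 0, 0], "angular": [0, 0, 40]}
    - {"fingers": 1, "slide": [0, 0, 0], "angular": [0, 0, 40]}

```text
clock: 18.83
tcp_pos: [0.5543, -0.2943, 0.0689]
orientation: [0.001, 0.239, 0.971, -0.0]
wrist_force: [0.3, 2.4, 6.2]
finger_gap: 0.0132
grip_force: 68.9
```

```bash
python3 - <<'E'
from h import *
s=get_state(); print(s["wrist_force"].round(1),s["ft_torque"].round(3)); go([.5543,-.2946,.0689],132.4)
E
```

```text
[0.3 2.4 6.2] [0.469 0.161 0.12 ]
go [[-0.2, -0.3, -0.0], [0.02, 0.08, 19.98]] from [ 0.5543 -0.2943  0.0689] clock 18.83
```

Call:
jog_arm:
  moves:
    - {"fingers": 1, "slide": [0, 0, 0], "angular": [0, 0, 5]}
    - {"fingers": 1, "slide": [0, 0, 0], "angular": [0, 0, 10]}
    - {"fingers": 1, "slide": [0, 0, 0], "angular": [0, 0, 15]}
    - {"fingers": 1, "slide": [0, 0, 0], "angular": [0, 0, 18]}
    - {"fingers": 1, "slide": [0, 0, 0], "angular": [0, 0, 20]}
    - {"fingers": 1, "slide": [0, 0, 0], "angular": [0, 0, 20]}
    - {"fingers": 1, "slide": [0, 0, 0], "angular": [0, 0, 20]}
    - {"fingers": 1, "slide": [0, 0, 0], "angular": [0, 0, 20]}
    - {"fingers": 1, "slide": [0, 0, 0], "angular": [0, 0, 20]}

```text
clock: 19.58
tcp_pos: [0.5543, -0.2942, 0.0689]
orientation: [0.001, 0.404, 0.915, 0.0]
wrist_force: [-1.0, 2.9, 6.2]
finger_gap: 0.0131
grip_force: 68.8
```

```bash
python3 - <<'E'
from h import *
s=get_state(); print(s["wrist_force"].round(1),s["ft_torque"].round(3),s["qvel"].round(3)); go([.5543,-.2946,.0689],132.4)
t=shot("top");w=shot("wrist")
A=cv2.resize(t["color"][200:265,290:440],(600,260),interpolation=cv2.INTER_CUBIC)
B=cv2.resize(w["color"][140:300,150:400],(500,320))
B=np.pad(B,((0,0),(0,100),(0,0)))
cv2.imwrite("pics/m.png",np.vstack([A,B])[...,::-1])
E
```

```text
[-1.   2.9  6.2] [0.45  0.155 0.107] [-0.001 -0.     0.002 -0.001  0.001 -0.001]
go [[-0.3, -0.3, -0.0], [0.05, 0.07, 0.0]] from [ 0.5543 -0.2942  0.0689] clock 19.58
```

View pics/m.png

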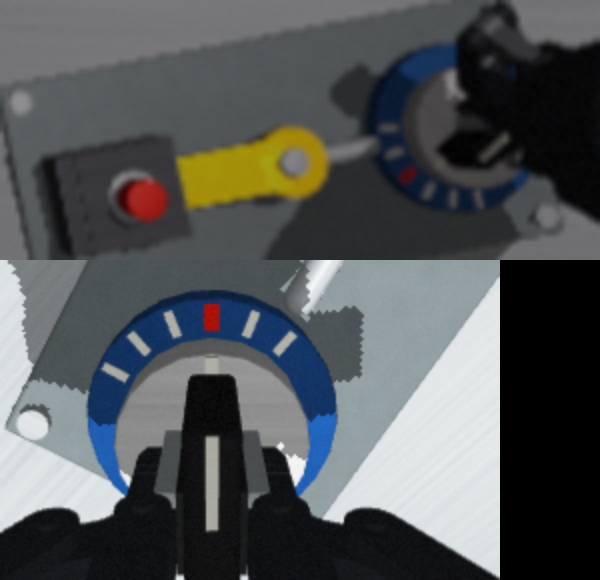

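The bar's white line at (211,480) points exactly at the red mark at (211,317). The wrist moment is 0.107 N m, matching the spring at the third stop, and the pin is home at (135,195). I'm handing in.

```bash
python3 -c "
from workcell import *
print(hand_in())"
```

```text
the job is handed in; nothing more can be done
None
```

The red pin is fully home in the clevis and released, and the arm is holding the knob at its third stop on the red mark. I handed the job in at about 19.7 s on the robot clock; the hand-in returned no verdict.

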